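# Build a two-tier kiln load

## Robot

A 7-joint arm with a two-finger parallel gripper is mounted at the origin on the work surface. World frame = base frame: x ahead of the robot, y to its left, z up, the work surface at z = 0. Lengths are in m, angles in degrees, forces in N, time in s.
With the tool pointing down it reaches from about 0.425 to 1.025 m from the base axis. Payload 9.4 kg.
Tool frame: the origin (TCP) lies midway between the tips of the shut fingers; the grasp point (between the pads) lies 19 mm behind it (manip.grip_depth is the z of the grasp point in the tool frame, in m); z points along the fingers, y is the direction in which the jaws open and shut (so a half turn about z gives the same grasp; the last joint's range is limited). The gripper opens to 85 mm and grips with 20 to 120 N. Pads are 22 mm wide; open, the fingers measure 114 mm over their backs; the gripper's body (76 mm by 85 mm) begins 54 mm behind the grasp point. The pads swing forward as they close: fully open they stand 13 mm farther back than shut.
Start: joints at [68.543, 34.337, -0.143, 91.639, 0.103, 54.024, -4.572], TCP at [0.213, -0.693, 0.231] pointing down, gripper open.
Joint ranges: [-147.43, 147.43], [-19.82, 112.94], [-74.19, 73.91], [6.32, 146.72], [-59.91, 239.91], [6.04, 106.73], [-150.56, 150.56]. Speed limits (degrees/s): [127.2, 127.2, 172.46, 172.46, 180, 180, 180].

## Interface

Orientations are given as [roll, pitch, yaw] about the fixed x, y, z axes, in that order (R = Rz(yaw) Ry(pitch) Rx(roll)).
In Python, from workcell import manip gives the robot as it stands.
- The arm moves only by the tool send_rows, never from a script. Its argument "deltas" is a list of rows, each a list of 4 numbers: the shift along the tool's x, y, z in cm, then the turn about the tool's z in rad. A call has 1 to 20 rows; each row shifts and turns the commanded pose from where the row before left it, along the tool's axes as they then stand; what a row does not reach is not made up. A row lasts 1/12 s, in which the tool goes at most 41.7 mm and 7.16 degrees, less where a joint would pass 70% of its speed; a pose out of reach is approached as far as the arm can. A call is refused whole if a number of a shift passes 4.17 or a number of a turn 0.125, either way. A call with a gripper value outside its range is refused whole. "claw" is the closure, from 0 (fully open) to 1 (shut), set as the call begins (left out, the last holds). The fingers move at their own pace and stop on an object; the grip force is fixed at half the most. Time passes only in rows, so rows that do not move let the fingers close. It gives the time, the measured TCP pose, the force and the opening at its end, in the units of the state.
- manip.read_state(): the state, without advancing time (a new reading comes with each control period).
- manip.snapshot(name): name is "scene" or "top" or "wrist"; returns a dict with "img" (384x512x3 uint8, red, green, blue), "fx", "fy", "cx", "cy" (pixels), "R" (3x3) and "t" (3): a world point X has camera coordinates R X + t. Camera axes: x right, y down, z forward; pixel columns grow to the right and rows downward; lengths in m; the calibration is good to about 2 mm. A picture is of the moment at which its call begins. There is no depth.
- manip.sign_off(): hands the job in, once; it reports no verdict.
The state is a dict: "time": time; "joints": joint angles; "qd": joint speeds; "effort": joint torques, N m; "eef_pos": TCP position; "eef_rot": TCP orientation; "wrist_force": force on the tool from outside, world axes, zero at the start; "ft_torque": the same for the moment, N m; "gripper_width": finger opening in m.
Only numpy, scipy, OpenCV 4.12 (cv2) and the standard library are available. Lean on these libraries where they do the work, as an engineer would, in place of code of your own. Each camera call takes 0.05 s, during which the arm holds its last target. There are 200 camera calls.

## Task

Load the kiln batt for firing: stand the small cup on the batt midway between the two posts, then lay the loose narrow shelf level across the tops of both posts, centred and along their line, so that it roofs the cup. On the shelf stand the bottle upright directly above the square post and the lidded jar upright directly above the round post. Leave the bowl and the mug where they are.

Things in the scene. Friction and masses are not known exactly. Their poses are not given: they have to be found in the camera images.
- batt: Kiln batt, a pale buff rectangular slab fixed to the table, 250 x 140 x 15 mm thick. It turns up at various places and headings on the table. Origin at the centre of its underside on the table top (its top face is 15 mm above); x along its 250 mm length, y across, z up. The two posts stand on it, on its long centre line, 75 mm either side of its centre (which post is at which end varies), so the point midway between the posts is the batt's centre.
- square_post: Square kiln post, 40 x 40 mm in plan and 65 mm tall, same buff material, fixed upright on the batt (its top is 80 mm above the table). Origin at the centre of its underside, on the batt; z up, sides parallel to the batt's sides.
- round_post: Round kiln post, 40 mm in diameter and 65 mm tall, same buff material, fixed upright on the batt (its top is 80 mm above the table). Origin at the centre of its underside, on the batt; z up.
- shelf_center (a point): Centre of the loose narrow kiln shelf, a flat buff slab 210 mm long (x) x 60 mm wide (y) x 12 mm thick (z), about 0.3 kg, at first lying flat on the table by itself. This point is at mid-thickness, 6 mm above its underside.
- cup_center (a point): Centre of the small handleless straight-sided cup, pinkish bisque clay, open at the top, 50 mm outside diameter, 45 mm tall, wall 4 mm, about 0.1 kg. This point is on its axis, 22.5 mm above its underside; z is its axis. At first upright on the table.
- bottle_center (a point): Centre of the slender bottle, pinkish bisque clay, 105 mm tall: a 44 mm diameter cylinder up to 68 mm height, then a shoulder and a narrow neck about 20 mm across (24 mm lip). About 0.2 kg. This point is on its axis, 52.5 mm above its underside; z is its axis. At first upright on the table.
- jar_center (a point): Centre of the squat lidded jar, pinkish bisque clay, 46 mm diameter cylinder up to 40 mm height, closed by a low lid with an 18 mm knob, 56 mm tall overall. About 0.13 kg. This point is on its axis, 28 mm above its underside; z is its axis. At first upright on the table.
- bowl: Open bisque bowl standing loose on the table, 96 mm rim diameter, 42 mm tall: a bystander to be left alone. Origin at the centre of its underside.
- mug: Bisque mug standing loose on the table, 68 mm diameter, 75 mm tall, with a handle on its +y side reaching about 65 mm from the axis: a bystander to be left alone. Origin at the centre of its underside.
Not all that is in view belongs to the job. Leave any purple or turquoise look-alike of the part that bears jar_center alone.

How it is judged (in metres and radians):
At the end, for the whole second after the job is handed in: All at rest: cup upright on the batt within 15 mm of midway between the posts; shelf level on both posts, centred within 15 mm, within 8 degrees of their line; on it, upright, the bottle within 15 mm of the square post's axis and the jar within 15 mm of the round post's axis (horizontal distance between each of cup_center, shelf_center and batt below 0.015 m and z of cup_center in the frame of batt between 0.033 and 0.042 m and angle between each of cup_center, bottle_center, jar_center's own z axis and vertical below 0.1 rad and angle between the x axis of shelf_center and the x axis of batt, either way round below 0.14 rad and angle between shelf_center's own z axis and vertical below 0.05 rad and z of shelf_center in the frame of batt between 0.082 and 0.09 m and horizontal distance between bottle_center and square_post below 0.015 m and z of bottle_center in the frame of batt between 0.14 and 0.149 m and horizontal distance between jar_center and round_post below 0.015 m and z of jar_center in the frame of batt between 0.115 and 0.125 m and linear speed of each of cup, shelf, bottle, jar below 0.02 m/s and angular speed of each of cup, shelf, bottle, jar below 0.2 rad/s); the robot touches nothing.
It fails at once if the bowl is shifted by more than 30 mm (distance of bowl from where it was at the start of the episode above 0.03 m).
It fails at once if the mug is shifted by more than 30 mm (distance of mug from where it was at the start of the episode above 0.03 m).
It also fails if it takes over 120 s, if anything falls off the work surface, if the arm or the gripper's body presses on something with over 40 N, if the wrist force passes 120 N, or if a joint passes its speed limit or range.

## Working session

There is one attempt and no reset: what is moved stays moved. The work goes in short steps, Python scripts to look and compute and a tool call to move; the robot and the scene stay as the last step left them, time stands still between calls to the robot, and variables do not carry over. Pictures are saved under pics/ and viewed, about 12 in all and at most 16, crops included, and the job is handed in when it is done.

Besides the shell and the picture viewer there is one more tool, called in YAML: its name, and indented under it one key for each argument. send_rows: Moves the arm, as the interface text tells. Its arguments: {"type":"object","properties":{"deltas":{"type":"array"},"claw":{"type":"number"}},"required":["deltas"]}

```bash
mkdir -p pics; cat > h.py <<'E'
import numpy as np, cv2
from workcell import manip
def snap(n,f):
    s=manip.snapshot(n); np.savez(f'pics/{f}.npz',**s); cv2.imwrite(f'pics/{f}.png',s['img'][:,:,::-1]); return s
def load(f): return dict(np.load(f'pics/{f}.npz'))
def ray(s,u,v,z):
    d=s['R'].T@np.array([(u-s['cx'])/s['fx'],(v-s['cy'])/s['fy'],1]); c=-s['R'].T@s['t']
    return c+d*(z-c[2])/d[2]
def proj(s,X):
    p=s['R']@np.array(X)+s['t']; return p[0]/p[2]*s['fx']+s['cx'],p[1]/p[2]*s['fy']+s['cy']
E
python3 - <<'E'
from h import *
a=snap('top','top0');b=snap('scene','scene0')
for s in(a,b): print(-s['R'].T@s['t'],s['R'].tolist(),s['fx'],s['fy'],s['cx'],s['cy'])
print(manip.read_state(),manip.grip_depth)
E
```

```text
[0.39199341 0.0564509  0.91309463] [[-0.0001053789300949682, -0.9998597219414773, 0.01674889054214512], [-0.9809737755725204, -0.003148274532900617, -0.19411475988821547], [0.19414025995211592, -0.01645067799749163, -0.9808358347140196]] 355.2898296285872 355.2898296285872 253.46479669837206 190.74111140642194
[ 1.10374378 -0.43877108  1.02701208] [[0.6612331907703279, 0.750177322903754, 0.0021567625385777427], [0.6072692652448636, -0.5335765060753327, -0.5886596229175262], [-0.4404483022020346, 0.3905510163415235, -0.8083781273153969]] 430.8486950742869 430.8486950742869 248.49875893054175 183.74900887487524
{'time': 0.1, 'joints': array([68.54315588, 34.38123599, -0.14511394, 91.67541084,  0.10563925,
       54.02412383, -4.57222093]), 'qd': array([ 0.0462911 , -0.1331874 , -0.09608816, -0.14336271, -0.05499965,
        0.00170463, -0.01171458]), 'effort': array([ 3.77543882e-03, -7.77993393e+01,  1.56955786e+00, -2.58627373e+01,
        1.26028768e-02,  5.51748904e-03,  2.14922352e-05]), 'eef_pos': array([ 0.2125724 , -0.69270385,  0.23049289]), 'eef_rot': array([-1.79919890e+02,  9.87478768e-03,  1.70665676e+01]), 'wrist_force': array([ 0.3574218,  0.0936981, -0.3446145]), 'ft_torque': array([ 0.03261756,  0.01168493, -0.06927521]), 'gripper_width': 0.08512631681377893} -0.0187
```

View pics/top0.png

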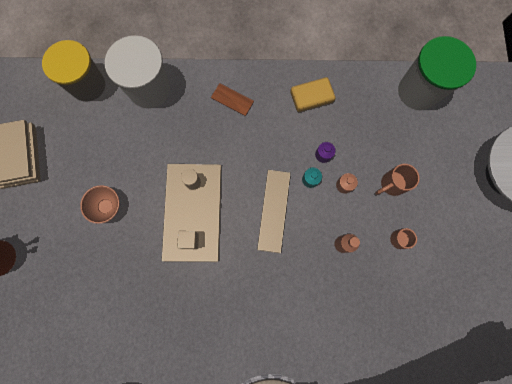

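View pics/scene0.png

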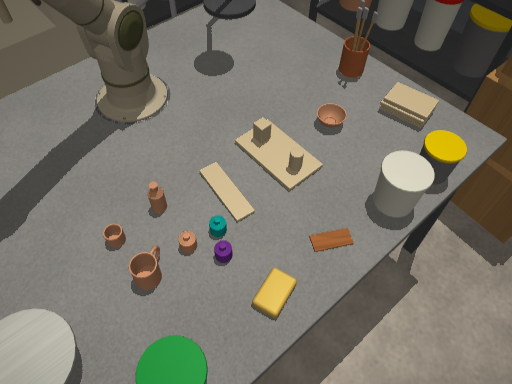

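The top view shows jar candidates: pink jar (348,183), turquoise look-alike (313,177) and purple look-alike (326,151). I choose the pink one. For the cup: handleless cup (406,239), against the mug with handle (404,179) and the bowl (100,205). The bottle at (349,243) and shelf at (274,211) have no rivals, apart from the slab stack at far left. The batt is at (192,213), round post up (190,178), square post down (187,240).

```bash
cat >> h.py <<'E'
SH=dict(cup=[(25,0),(25,45)],bottle=[(22,0),(22,68),(10,80),(12,105)],jar=[(23,0),(23,40),(9,50),(9,56)],mug=[(34,0),(34,75)])
def hull(s,pts): return cv2.convexHull(np.array([proj(s,p) for p in pts],np.float32))
def cyl(x,y,prof,z0=0):
    a=np.linspace(0,2*np.pi,40)
    return [(x+r/1e3*np.cos(t),y+r/1e3*np.sin(t),z0+h/1e3) for r,h in prof for t in a]
def box(x,y,yaw,L,W,z0,z1):
    c,n=np.cos(yaw),np.sin(yaw)
    return [(x+c*a-n*b,y+n*a+c*b,z) for a in(-L/2,L/2) for b in(-W/2,W/2) for z in(z0,z1)]
def cen(h): m=cv2.moments(h); return np.array([m['m10'],m['m01']])/m['m00']
def blob(s,lo,hi,uv,minA=60):
    hsv=cv2.cvtColor(s['img'],cv2.COLOR_RGB2HSV); m=cv2.inRange(hsv,np.array(lo),np.array(hi))
    m=cv2.morphologyEx(m,cv2.MORPH_CLOSE,np.ones((3,3)))
    n,l,st,c=cv2.connectedComponentsWithStats(m)
    k=min([i for i in range(1,n) if st[i,4]>=minA],key=lambda i:np.hypot(*(c[i]-uv)))
    return (l==k).astype(np.uint8),c[k],st[k]
E
python3 - <<'E'
from h import *
from scipy.optimize import least_squares
for f,px in(('top0',dict(cup=(406,239),bottle=(349,243),jar=(348,183))),('scene0',dict(cup=(114,236),bottle=(157,199),jar=(187,242)))):
    s=load(f)
    for n,uv in px.items():
        print(f,n,uv,s['img'][uv[1],uv[0]])
        m,c,st=blob(s,(0,70,40),(14,255,255),uv)
        r=least_squares(lambda p:cen(hull(s,cyl(*p,SH[n])))-c,ray(s,*uv,.03)[:2])
        print('  c',c.round(1),st,'xy',r.x.round(4),'area',cv2.contourArea(hull(s,cyl(*r.x,SH[n]))))
s=load('top0')
hs=cv2.cvtColor(s['img'],cv2.COLOR_RGB2HSV)
print(hs[211,274],hs[213,205],hs[300,200])
for n,uv,z in(('shelf',(274,211),.012),('batt',(192,213),.015)):
    m,c,st=blob(s,(10,50,130),(25,255,255),uv,500)
    ct=max(cv2.findContours(m,0,2)[0],key=cv2.contourArea)
    w=np.array([ray(s,*p[0],z)[:2] for p in ct],np.float32)
    (cx,cy),(a,b),t=cv2.minAreaRect(w); print(n,c,st,cx,cy,a,b,t)
for n,uv in (('sq',(187,240)),('rd',(189,178))): print(n,ray(s,*uv,.08))
for n,uv in (('jar',(348,183)),('mug',(404,179)),('purple',(326,152)),('tur',(313,177)),('mughandle',(380,191)),('bowl',(100,205))): print(n,ray(s,*uv,.03))
c=np.vstack([cv2.resize(s['img'][130:260,290:430],None,fx=4,fy=4,interpolation=2)[:,:,::-1]])
cv2.imwrite('pics/crop1.png',c)
E
```

```text
top0 cup (406, 239) [172 118  92]
  c [403.6 238.5] [390 228  27  21 446] xy [ 0.4475 -0.3338] area 470.42159115173854
top0 bottle (349, 243) [74 52 41]
  c [346.8 243.1] [335 234  25  19 369] xy [ 0.4352 -0.1863] area 396.66056131222285
top0 jar (348, 183) [106  73  60]
  c [346.7 182.7] [336 173  22  20 320] xy [ 0.5903 -0.199 ] area 337.91578881046735
scene0 cup (114, 236) [204 143 105]
  c [114.  235.4] [103 223  23  25 419] xy [ 0.4485 -0.3331] area 430.7289642339456
scene0 bottle (157, 199) [121  83  61]
  c [156.6 197.7] [147 182  20  31 427] xy [ 0.437  -0.1857] area 452.2732642168412
scene0 jar (187, 242) [204 143 107]
  c [187.3 241.7] [178 231  19  23 336] xy [ 0.5907 -0.198 ] area 344.9065603951458
[ 16  66 178] [ 17  64 187] [168  12 108]
shelf [273.64354839 210.97526882] [ 258  170   32   83 1860] 0.5205079317092896 -0.01064492017030716 0.05900708958506584 0.209279865026474 82.14827728271484
batt [190.92292252 213.00742674] [ 162  164   59   98 4982] 0.5166398286819458 0.19892272353172302 0.13845129311084747 0.24927012622356415 89.40951538085938
sq [0.43991934 0.19668315 0.08      ]
rd [0.58756902 0.19722787 0.08      ]
jar [ 0.58773934 -0.2001011   0.03      ]
mug [ 0.59878316 -0.34522154  0.03      ]
purple [ 0.67004469 -0.14693708  0.03      ]
tur [ 0.60315115 -0.11085871  0.03      ]
mughandle [ 0.56715003 -0.28097709  0.03      ]
bowl [0.52927905 0.42472883 0.03      ]
```

View pics/crop1.png

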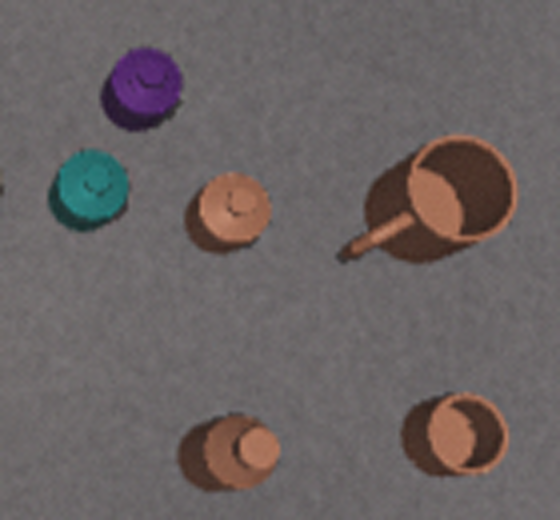

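The crop confirms the choices: jar at (235,208), plain pink with a knob, and the handleless cup at (468,435). Next I turn to yaw 0 and travel above the cup.

send_rows:
  deltas:
    - [0,0,0,0.125]
    - [0,0,0,0.125]
    - [0,0,0,0.048]
    - [1.96,-3,0,0]
    - [1.96,-3,0,0]
    - [1.96,-3,0,0]
    - [1.96,-3,0,0]
    - [1.96,-3,0,0]
    - [1.96,-3,0,0]
    - [1.96,-3,0,0]
    - [1.96,-3,0,0]
    - [1.96,-3,0,0]
    - [1.96,-3,0,0]
    - [1.96,-3,0,0]
    - [1.96,-3,0,0]
    - [0,0,0,0]
    - [0,0,0,0]
  claw: 0

```text
time: 1.52
eef_pos: [0.4493, -0.3309, 0.231]
eef_rot: [-180.0, 0.0, 0.3]
wrist_force: [-0.9, -0.8, 0.1]
gripper_width: 0.0856
```

```bash
python3 - <<'E'
from h import *
from scipy.optimize import least_squares
# joint refine of batt with posts in both views, by hull of batt+posts vs mask
for f,uv in(('top0',(191,213)),('scene0',(278,153))):
    s=load(f); m,c,st=blob(s,(10,40,60),(28,255,255),uv,500)
    def H(p):
        img=np.zeros(m.shape,np.uint8)
        c_,n_=np.cos(p[2]),np.sin(p[2])
        P=[box(*p,.25,.14,0,.015),box(p[0]-.075*c_,p[1]-.075*n_,p[2],.04,.04,.015,.08),cyl(p[0]+.075*c_,p[1]+.075*n_,[(20,15),(20,80)])]
        for q in P: cv2.fillConvexPoly(img,np.round(hull(s,q)*16).astype(np.int32),1,shift=4)
        return img
    from scipy.optimize import minimize
    fn=lambda p:np.sum(H([p[0],p[1],p[2]/10])!=m)
    r=minimize(fn,[.515,.198,-.1],method='Nelder-Mead',options=dict(initial_simplex=[[.515,.198,-.1],[.525,.198,-.1],[.515,.206,-.1],[.515,.198,.4]]))
    print(f,c,st,r.x[:2],np.degrees(r.x[2]/10),r.fun)
    m,c,st=blob(s,(10,40,60),(28,255,255),(274,211) if f=='top0' else (226,191),500)
    def G(p):
        img=np.zeros(m.shape,np.uint8);cv2.fillConvexPoly(img,np.round(hull(s,box(p[0],p[1],p[2]/10,.21,.06,0,.012))*16).astype(np.int32),1,shift=4);return np.sum(img!=m)
    r=minimize(G,[.5205,-.0106,-1.37],method='Nelder-Mead',options=dict(initial_simplex=[[.5205,-.0106,-1.37],[.53,-.0106,-1.37],[.5205,-.003,-1.37],[.5205,-.0106,-.9]]))
    print(' shelf',c,st,r.x[:2],np.degrees(r.x[2]/10),r.fun)
E
```

```text
top0 [191.74153396 212.93703094] [ 162  164   59   98 5463] [0.51623807 0.19916595] -0.13438874755589386 97.0
 shelf [273.6635514  211.25441329] [ 257  170   33   83 1926] [ 0.51946129 -0.01044438] -7.746839591377093 85.0
scene0 [278.12507937 153.47269841] [ 235  117   88   75 3150] [0.5171286  0.20052324] -0.4510066919458636 98.0
 shelf [226.73849525 191.47187728] [ 199  162   56   61 1369] [ 0.52067062 -0.01067376] -7.827909924363368 42.0
```

send_rows:
  deltas:
    - [-0.13,0.25,3,0]
    - [0,0,3,0]
    - [0,0,3,0]
    - [0,0,3,0]
    - [0,0,3,0]
    - [0,0,3,0]
    - [0,0,2,0]
    - [0,0,1.5,0]
    - [0,0,0.6,0]
    - [0,0,0,0]
    - [0,0,0,0]

```text
time: 2.43
eef_pos: [0.4462, -0.3365, 0.0105]
eef_rot: [180.0, 0.0, -0.1]
wrist_force: [0.8, -0.5, -0.0]
gripper_width: 0.0851
```

send_rows:
  deltas:
    - [0,0,0,0]
    - [0,0,0,0]
    - [0,0,0,0]
    - [0,0,0,0]
    - [0,0,0,0]
    - [0,0,0,0]
    - [0,0,0,0]
    - [0,0,0,0]
    - [0,0,0,0]
    - [0,0,0,0]
    - [0,0,0,0]
    - [0,0,0,0]
  claw: 1

```text
time: 3.43
eef_pos: [0.4471, -0.336, 0.0117]
eef_rot: [179.9, -0.1, -0.0]
wrist_force: [-2.0, 0.5, 11.0]
gripper_width: 0.0493
```

send_rows:
  deltas:
    - [0,0,-1,0]
    - [0,0,-3,0]
    - [0,0,-3,0]
    - [0,0,-3,0]
    - [0,0,-3,0]
    - [0,0,-3,0]
    - [0.5,-3.5,0,0]
    - [0.5,-3.5,0,0]
    - [0.5,-3.5,0,0]
    - [0.5,-3.5,0,0]
    - [0.5,-3.5,0,0]
    - [0.5,-3.5,0,0]
    - [0.5,-3.5,0,0]
    - [0.5,-3.5,0,0]
    - [0.5,-3.5,0,0]
    - [0.5,-3.5,0,0]
    - [0.5,-3.5,0,0]
    - [0.5,-3.5,0,0]
    - [0.5,-3.5,0,0]
    - [0.4,-3.5,0,0]

```text
time: 5.1
eef_pos: [0.5157, 0.1562, 0.1712]
eef_rot: [-180.0, -0.0, 0.0]
wrist_force: [0.6, -0.1, -1.0]
gripper_width: 0.0492
```

send_rows:
  deltas:
    - [0,-2.3,0,0]
    - [0,-2.2,0,0]
    - [0,0,0,0]
    - [0,0,0,0]
    - [0,0,0,0]

```text
time: 5.52
eef_pos: [0.5155, 0.1986, 0.1707]
eef_rot: [180.0, -0.0, -0.0]
wrist_force: [-0.4, -0.6, -0.2]
gripper_width: 0.0495
```

```bash
python3 - <<'E'
from h import *
s=snap('wrist','w1');st=manip.read_state();print(st['eef_pos'],st['eef_rot'],st['gripper_width'])
a=snap('top','top1')
for X in [(.4417,.2,.08),(.5917,.1995,.08),(.5167,.1998,.015)]: print(proj(s,X),proj(a,X))
E
```

```text
[0.51564566 0.19808123 0.17065831] [ 1.79971285e+02 -2.83555762e-03 -7.94419088e-02] 0.04906709149680844
(np.float64(252.68752631795803), np.float64(265.101325906631)) (np.float64(185.59416388999023), np.float64(239.22531627820757))
(np.float64(253.08657342688244), np.float64(108.08386656657979)) (np.float64(188.11192311282986), np.float64(176.32162517177431))
(np.float64(253.0757299053875), np.float64(176.5887739008944)) (np.float64(191.1294994548037), np.float64(211.02895471610245))
```

View pics/w1.png

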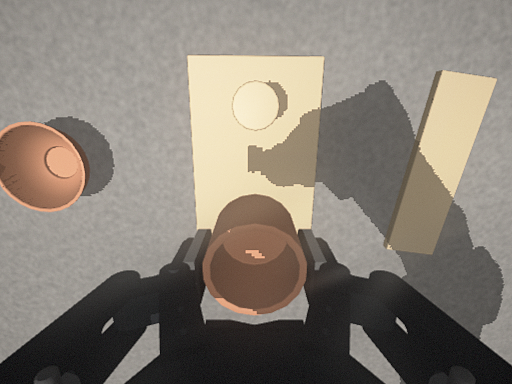

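The wrist view shows the cup held upright at (254,255), the round post top at (256,105), about 3 px from the prediction, and the bowl and shelf clear. I shift x by +2.5 mm and lower.

send_rows:
  deltas:
    - [0.25,0,2,0]
    - [0,0,2.5,0]
    - [0,0,2.5,0]
    - [0,0,2.5,0]
    - [0,0,2,0]
    - [0,0,1.2,0]
    - [0,0,0.8,0]
    - [0,0,0.5,0]
    - [0,0,0.3,0]
    - [0,0,0,0]
    - [0,0,0,0]

```text
time: 6.53
eef_pos: [0.5187, 0.1994, 0.028]
eef_rot: [-180.0, -0.1, -0.0]
wrist_force: [0.0, 0.9, -1.2]
gripper_width: 0.0492
```

send_rows:
  deltas:
    - [0,0,0.1,0]
    - [0,0,0.05,0]
    - [0,0,0,0]
    - [0,0,0,0]

```text
time: 6.87
eef_pos: [0.5187, 0.1996, 0.0267]
eef_rot: [-180.0, -0.1, -0.0]
wrist_force: [-0.6, -0.3, 5.2]
gripper_width: 0.0495
```

send_rows:
  deltas:
    - [0,0,0,0]
    - [0,0,0,0]
    - [0,0,0,0]
    - [0,0,0,0]
    - [0,0,0,0]
    - [0,0,0,0]
    - [0,0,0,0]
    - [0,0,0,0]
  claw: 0

```text
time: 7.53
eef_pos: [0.5182, 0.1994, 0.0257]
eef_rot: [180.0, 0.0, -0.0]
wrist_force: [-0.5, -0.3, -0.6]
gripper_width: 0.0852
```

send_rows:
  deltas:
    - [0,0,-1,0]
    - [0,0,-2,0]
    - [0,0,-3,0]
    - [0,0,-3,0]
    - [0,0,-3,0]
    - [0,0,-3,0]
    - [0,0,0,0.136]

```text
out of range: row 7 has 0.136, outside -0.125 to 0.125
```

send_rows:
  deltas:
    - [0,0,-1,0]
    - [0,0,-2,0]
    - [0,0,-3,0]
    - [0,0,-3,0]
    - [0,0,-3,0]
    - [0,0,-3,0]
    - [0.1,3,0,0]
    - [0.1,3,0,0]
    - [0,3,0,0]
    - [0,3,0,0]
    - [0,3,0,0]
    - [0,3,0,0]
    - [0,2,0,0]
    - [0,1,0,0]
    - [0,0,0,0.07]
    - [0,0,0,0.066]
    - [0,0,0,0]
    - [0,0,0,0]

```text
time: 9.03
eef_pos: [0.5202, -0.0098, 0.176]
eef_rot: [-180.0, -0.0, -7.6]
wrist_force: [0.5, 0.3, 0.7]
gripper_width: 0.0854
```

```bash
python3 - <<'E'
from h import *
s=snap('wrist','w2');st=manip.read_state();print(st['eef_pos'],st['eef_rot'],st['gripper_width'])
a=snap('top','top2')
m,c,stt=blob(s,(10,40,60),(30,255,255),proj(s,(.52,-.0106,.012)),800);print(c,stt)
for p in box(.52,-.0106,np.radians(-7.8),.21,.06,0,.012): print(p,np.round(proj(s,p),1))
im=np.hstack([s['img'],cv2.resize(a['img'][130:290,140:300],(384,384),interpolation=2)])
im=cv2.resize(im,(800,343))
cv2.imwrite('pics/w2b.png',im[:,:,::-1])
E
```

```text
[ 0.5202713  -0.00987108  0.17599271] [-1.79988012e+02 -6.58556388e-03 -7.61171385e+00] 0.08531008414176691
[255.38883415 162.6955665 ] [ 228   78   57  176 9135]
(np.float64(0.4119000095774693), np.float64(-0.02607230010854135), 0) [277.1 250.3]
(np.float64(0.4119000095774693), np.float64(-0.02607230010854135), 0.012) [277.8 255. ]
(np.float64(0.4200429439235276), np.float64(0.03337257031974526), 0) [232.2 250.2]
(np.float64(0.4200429439235276), np.float64(0.03337257031974526), 0.012) [231.5 254.8]
(np.float64(0.6199570560764724), np.float64(-0.054572570319745266), 0) [282.4  81.6]
(np.float64(0.6199570560764724), np.float64(-0.054572570319745266), 0.012) [283.6  80.5]
(np.float64(0.6280999904225306), np.float64(0.004872300108541346), 0) [228.4  81.4]
(np.float64(0.6280999904225306), np.float64(0.004872300108541346), 0.012) [227.4  80.3]
```

View pics/w2b.png

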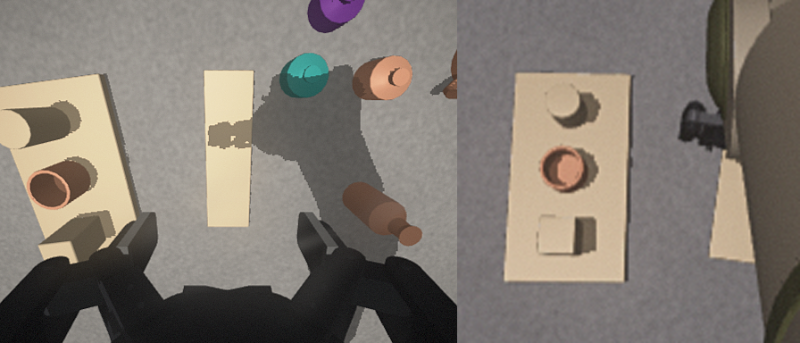

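The left panel (wrist) shows the shelf at (229,148), centred under the jaws. The right panel (top) shows the cup upright midway between the posts at (564,168). I descend on the shelf.

send_rows:
  deltas:
    - [0.1,0.08,2,0.003]
    - [0,0,3,0]
    - [0,0,3,0]
    - [0,0,3,0]
    - [0,0,3,0]
    - [0,0,2,0]
    - [0,0,1,0]
    - [0,0,0.6,0]
    - [0,0,0.3,0]
    - [0,0,0,0]
    - [0,0,0,0]

```text
time: 10.05
eef_pos: [0.5216, -0.0115, -0.0023]
eef_rot: [-180.0, -0.1, -8.0]
wrist_force: [0.3, -0.4, -0.4]
gripper_width: 0.0858
```

send_rows:
  deltas:
    - [0,0,0,0]
    - [0,0,0,0]
    - [0,0,0,0]
    - [0,0,0,0]
    - [0,0,0,0]
    - [0,0,0,0]
    - [0,0,0,0]
    - [0,0,0,0]
    - [0,0,0,0]
    - [0,0,0,0]
  claw: 1

```text
time: 10.88
eef_pos: [0.5216, -0.0115, -0.002]
eef_rot: [-180.0, -0.1, -8.0]
wrist_force: [-0.3, 0.8, 11.2]
gripper_width: 0.0582
```

send_rows:
  deltas:
    - [0,0,-0.5,0]
    - [0,0,-1,0]
    - [0,0,-2,0]
    - [0,0,-3,0]
    - [0,0,-3,0]
    - [0,0,-3,0]
    - [0,0,-3,0]
    - [0,0,-1,0]
    - [0,0,0,-0.068]
    - [0,0,0,-0.068]
    - [0,0,0,0]

```text
time: 11.8
eef_pos: [0.5206, -0.0116, 0.1619]
eef_rot: [-180.0, 0.0, -0.0]
wrist_force: [-0.5, -0.1, -4.1]
gripper_width: 0.0582
```

send_rows:
  deltas:
    - [0,-1,0,0]
    - [0,-2,0,0]
    - [0,-3,0,0]
    - [0,-3,0,0]
    - [0,-3,0,0]
    - [0,-3,0,0]
    - [0,-3,0,0]
    - [0,-2,0,0]
    - [-0.3,-1,0,0]
    - [0,0,0,0]
    - [0,0,0,0]
    - [0,0,0,0]

```text
time: 12.8
eef_pos: [0.5185, 0.1968, 0.1615]
eef_rot: [179.9, 0.0, -0.3]
wrist_force: [0.5, -0.8, -4.0]
gripper_width: 0.0581
```

```bash
python3 - <<'E'
from h import *
s=snap('wrist','w3');b=snap('scene','scene3');st=manip.read_state();print(st['eef_pos'],st['eef_rot'],st['gripper_width'],st['wrist_force'])
im=np.hstack([s['img'],cv2.resize(b['img'][40:240,180:380],(384,384),interpolation=2)])
cv2.imwrite('pics/w3b.png',cv2.resize(im,(800,343))[:,:,::-1])
E
```

```text
[0.51887137 0.19668983 0.16172029] [ 1.79956988e+02  1.58490913e-02 -3.34545869e-01] 0.057926646715865684 [-0.30545657 -0.07901523 -4.48619044]
```

View pics/w3b.png

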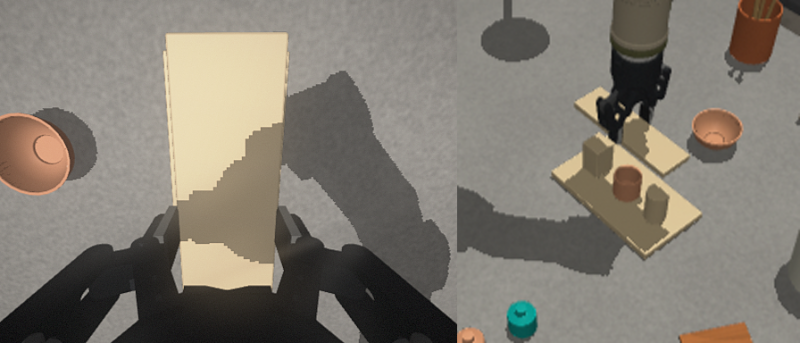

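The shelf is held level and lies along the batt: the left panel shows only thin slivers of batt edge beside it, x≈165–177. I lower onto the posts.

send_rows:
  deltas:
    - [0,-0.12,1.5,0]
    - [0,0,2,0]
    - [0,0,2,0]
    - [0,0,1.3,0]
    - [0,0,0.7,0]
    - [0,0,0.4,0]
    - [0,0,0.2,0]
    - [0,0,0.15,0]
    - [0,0,0,0]
    - [0,0,0,0]

```text
time: 13.73
eef_pos: [0.5191, 0.1997, 0.0798]
eef_rot: [-180.0, -0.0, -0.2]
wrist_force: [-0.3, -0.1, -4.0]
gripper_width: 0.058
```

send_rows:
  deltas:
    - [0,0,0.08,0]
    - [0,0,0,0]
    - [0,0,0,0]

```text
time: 13.98
eef_pos: [0.5188, 0.1997, 0.0787]
eef_rot: [-180.0, -0.0, -0.2]
wrist_force: [-1.1, 0.7, -4.4]
gripper_width: 0.0582
```

send_rows:
  deltas:
    - [0,0,0.07,0]
    - [0,0,0,0]
    - [0,0,0,0]

```text
time: 14.23
eef_pos: [0.5189, 0.1997, 0.0781]
eef_rot: [-180.0, -0.0, -0.2]
wrist_force: [-2.4, 0.0, 3.1]
gripper_width: 0.0582
```

send_rows:
  deltas:
    - [0,0,0.05,0]
    - [0,0,0,0]
    - [0,0,0,0]

```text
time: 14.48
eef_pos: [0.5189, 0.1997, 0.0781]
eef_rot: [-180.0, -0.0, -0.2]
wrist_force: [-3.4, -1.3, 10.0]
gripper_width: 0.0584
```

send_rows:
  deltas:
    - [0,0,0,0]
    - [0,0,0,0]
    - [0,0,0,0]
    - [0,0,0,0]
    - [0,0,0,0]
    - [0,0,0,0]
    - [0,0,0,0]
    - [0,0,0,0]
  claw: 0

```text
time: 15.15
eef_pos: [0.5188, 0.1996, 0.0772]
eef_rot: [180.0, 0.0, -0.2]
wrist_force: [0.8, 0.1, -0.1]
gripper_width: 0.0853
```

send_rows:
  deltas:
    - [0,0,-1,0]
    - [0,0,-2,0]
    - [0,0,-3,0]
    - [0,0,-3,0]
    - [0,0,-3,0]
    - [-0.6,3,0,0]
    - [-0.6,3,0,0]
    - [-0.6,3,0,0]
    - [-0.6,3,0,0]
    - [-0.6,3,0,0]
    - [-0.6,3,0,0]
    - [-0.6,3,0,0]
    - [-0.6,3,0,0]
    - [-0.6,3,0,0]
    - [-0.6,3,0,0]
    - [-0.6,3,0,0]
    - [-0.6,3,0,0]
    - [-0.6,2.4,0,0]
    - [0,0,0,0]
    - [0,0,0,0]

```text
time: 16.82
eef_pos: [0.4391, -0.1854, 0.1979]
eef_rot: [180.0, -0.0, -0.4]
wrist_force: [0.4, 0.2, -0.1]
gripper_width: 0.0853
```

```bash
python3 - <<'E'
from h import *
a=snap('top','top4');s=snap('wrist','w4');b=snap('scene','scene4');st=manip.read_state();print(st['eef_pos'],st['eef_rot'])
print(proj(s,(.436,-.186,.105)))
im=np.hstack([s['img'],cv2.resize(b['img'][90:210,220:340],(384,384),interpolation=2),cv2.resize(a['img'][150:270,130:250],(384,384),interpolation=2)])
cv2.imwrite('pics/w4b.png',cv2.resize(im,(800,240))[:,:,::-1])
E
```

```text
[ 0.43992149 -0.18303759  0.19754872] [-1.79977653e+02 -1.97461449e-02 -9.75269449e-02]
(np.float64(256.2386772593903), np.float64(197.7034693422028))
```

View pics/w4b.png

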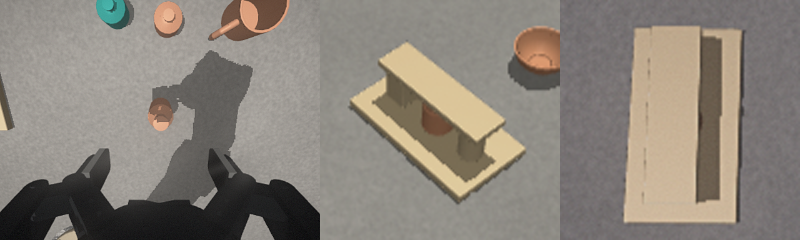

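The shelf sits straight and level on both posts, roofing the cup (middle and right panels). The bottle is at (160,115) in the left panel, as predicted. I descend on it.

send_rows:
  deltas:
    - [-0.3,0.25,2,0]
    - [0,0,3,0]
    - [0,0,3,0]
    - [0,0,3,0]
    - [0,0,2.5,0]
    - [0,0,1.5,0]
    - [0,0,0.7,0]
    - [0,0,0.3,0]
    - [0,0,0,0]
    - [0,0,0,0]

```text
time: 17.8
eef_pos: [0.4371, -0.1863, 0.038]
eef_rot: [180.0, -0.0, -0.1]
wrist_force: [0.5, -0.6, 0.9]
gripper_width: 0.0858
```

send_rows:
  deltas:
    - [0,0,0,0]
    - [0,0,0,0]
    - [0,0,0,0]
    - [0,0,0,0]
    - [0,0,0,0]
    - [0,0,0,0]
    - [0,0,0,0]
    - [0,0,0,0]
    - [0,0,0,0]
    - [0,0,0,0]
    - [0,0,0,0]
  claw: 1

```text
time: 18.72
eef_pos: [0.4369, -0.1867, 0.0381]
eef_rot: [180.0, -0.1, -0.2]
wrist_force: [-0.4, 0.5, 10.6]
gripper_width: 0.0425
```

send_rows:
  deltas:
    - [0,0,-1,0]
    - [0,0,-2,0]
    - [0,0,-3,0]
    - [0,0,-3,0]
    - [0,0,-3,0]
    - [0,0,-3,0]
    - [0,0,-1,0]
    - [0,-2,0,0]
    - [0.1,-3,0,0]
    - [0.1,-3,0,0]
    - [0.1,-3,0,0]
    - [0.1,-3,0,0]
    - [0.1,-3,0,0]
    - [0.1,-3,0,0]
    - [0,-3,0,0]
    - [0,-3,0,0]
    - [0,-3,0,0]
    - [0,-3,0,0]
    - [0,-3,0,0]
    - [0,-2,0,0]

```text
time: 20.38
eef_pos: [0.4432, 0.1862, 0.1979]
eef_rot: [-179.9, -0.0, -0.1]
wrist_force: [-0.7, 0.0, -0.5]
gripper_width: 0.0425
```

send_rows:
  deltas:
    - [0,-1,0,0]
    - [0,-0.6,0,0]
    - [0,0,0,0]
    - [0,0,0,0]
    - [0,0,0,0]

```text
time: 20.8
eef_pos: [0.4438, 0.1977, 0.1973]
eef_rot: [180.0, 0.0, -0.3]
wrist_force: [-0.0, 0.6, -1.7]
gripper_width: 0.0423
```

```bash
python3 - <<'E'
from h import *
a=snap('top','top5');s=snap('wrist','w5');b=snap('scene','scene5');st=manip.read_state();print(st['eef_pos'],st['eef_rot'],st['gripper_width'])
im=np.hstack([s['img'],cv2.resize(b['img'][60:210,200:350],(384,384),interpolation=2)])
cv2.imwrite('pics/w5b.png',cv2.resize(im,(800,343))[:,:,::-1])
E
```

```text
[0.44390321 0.19821358 0.19731885] [ 1.79983134e+02  5.35730496e-03 -2.80822996e-01] 0.04244467838320639
```

View pics/w5b.png

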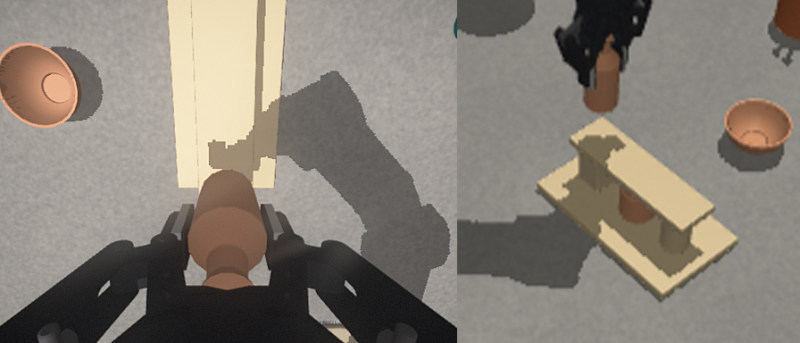

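The bottle is held upright above the square-post end: bottle at (602,80) in the right panel, shelf and batt centres both near column 227 in the left. I lower it.

send_rows:
  deltas:
    - [0,-0.1,1,0]
    - [0,0,2,0]
    - [0,0,2,0]
    - [0,0,0.8,0]
    - [0,0,0.5,0]
    - [0,0,0.3,0]
    - [0,0,0,0]
    - [0,0,0,0]

```text
time: 21.62
eef_pos: [0.4441, 0.2004, 0.1318]
eef_rot: [-180.0, -0.0, -0.2]
wrist_force: [0.4, -0.3, -1.0]
gripper_width: 0.0422
```

send_rows:
  deltas:
    - [0,0,0.08,0]
    - [0,0,0,0]
    - [0,0,0,0]

```text
time: 21.87
eef_pos: [0.444, 0.2005, 0.1309]
eef_rot: [-180.0, -0.0, -0.2]
wrist_force: [-0.1, -0.3, -1.5]
gripper_width: 0.0422
```

send_rows:
  deltas:
    - [0,0,0.08,0]
    - [0,0,0,0]
    - [0,0,0,0]

```text
time: 22.12
eef_pos: [0.444, 0.2005, 0.1302]
eef_rot: [-180.0, -0.0, -0.2]
wrist_force: [-0.5, -0.8, 5.6]
gripper_width: 0.0424
```

send_rows:
  deltas:
    - [0,0,0.05,0]
    - [0,0,0,0]
    - [0,0,0,0]

```text
time: 22.37
eef_pos: [0.444, 0.2005, 0.1301]
eef_rot: [-180.0, -0.0, -0.2]
wrist_force: [-3.2, -1.2, 13.8]
gripper_width: 0.0422
```

send_rows:
  deltas:
    - [0,0,0,0]
    - [0,0,0,0]
    - [0,0,0,0]
    - [0,0,0,0]
    - [0,0,0,0]
    - [0,0,0,0]
    - [0,0,0,0]
    - [0,0,0,0]
    - [0,0,0,0]
  claw: 0

```text
time: 23.12
eef_pos: [0.4438, 0.2004, 0.1291]
eef_rot: [180.0, 0.0, -0.2]
wrist_force: [-0.8, 1.0, 0.1]
gripper_width: 0.0854
```

send_rows:
  deltas:
    - [0,0,-0.5,0]
    - [0,0,-1.5,0]
    - [0,0,-3,0]
    - [0,0,-3,0]
    - [0,0,-3,0]
    - [1.1,3,0,0]
    - [1.1,3,0,0]
    - [1.1,3,0,0]
    - [1.1,3,0,0]
    - [1.1,3,0,0]
    - [1.1,3,0,0]
    - [1.1,3,0,0]
    - [1.1,3,0,0]
    - [1.1,3,0,0]
    - [1.1,3,0,0]
    - [1.1,3,0,0]
    - [1.1,3,0,0]
    - [1.45,3.9,0,0]

```text
time: 24.62
eef_pos: [0.589, -0.1989, 0.2395]
eef_rot: [-179.9, 0.0, -0.1]
wrist_force: [1.2, 1.6, 0.5]
gripper_width: 0.0851
```

send_rows:
  deltas:
    - [0,0,2,-0.1]
    - [0,0,2,-0.1]
    - [0,0,2,-0.1]
    - [0,0,2,0]
    - [0,0,0,0]
    - [0,0,0,0]
    - [0,0,0,0]
  claw: 0.2

```text
time: 25.2
eef_pos: [0.5895, -0.1993, 0.1602]
eef_rot: [180.0, -0.0, 17.0]
wrist_force: [-0.0, 0.6, 0.2]
gripper_width: 0.0686
```

```bash
python3 - <<'E'
from h import *
a=snap('top','top6');s=snap('wrist','w6');b=snap('scene','scene6');st=manip.read_state();print(st['eef_pos'],st['eef_rot'],st['gripper_width'])
p=st['eef_pos']; print(proj(s,(.5905,-.1985,.056)))
m,c,t=blob(s,(0,70,40),(14,255,255),proj(s,(.5905,-.1985,.03)),400);print(c,t,cen(hull(s,cyl(.5905,-.1985,SH['jar']))),cen(hull(s,cyl(.6005,-.1985,SH['jar']))))
im=np.hstack([s['img'],cv2.resize(b['img'][60:210,200:350],(384,384),interpolation=2)])
cv2.imwrite('pics/w6b.png',cv2.resize(im,(800,343))[:,:,::-1])
E
```

```text
[ 0.58972447 -0.19914641  0.16057564] [ 1.79933373e+02 -9.75932329e-02  1.70010798e+01] 0.06832738106977357
(np.float64(253.2059924239474), np.float64(189.571042921253))
[254.04561611 181.46563981] [ 232  157   45   49 1688] [253.26949962 181.75264921] [256.03889526 173.21802484]
```

View pics/w6b.png

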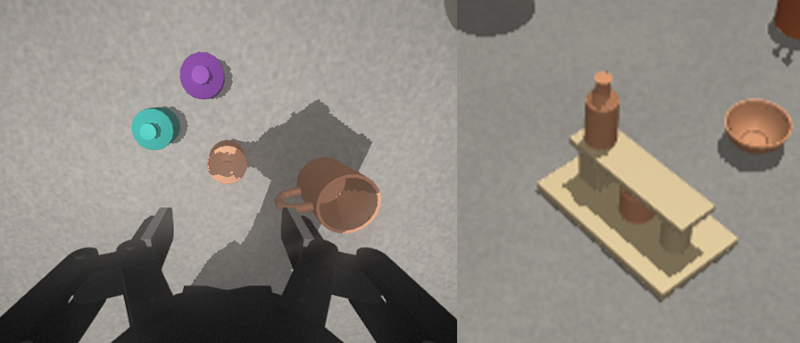

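The bottle stands upright over the square post in the right panel. The pink jar is at (227,161) in the left panel, matching its estimate, with jaw room beside the turquoise jar and the mug handle. I descend.

send_rows:
  deltas:
    - [0.1,0,2,0]
    - [0,0,3,0]
    - [0,0,3,0]
    - [0,0,3,0]
    - [0,0,2,0]
    - [0,0,1.2,0]
    - [0,0,0.6,0]
    - [0,0,0.3,0]
    - [0,0,0,0]
    - [0,0,0,0]

```text
time: 26.18
eef_pos: [0.5907, -0.1991, 0.0094]
eef_rot: [179.9, -0.1, 17.0]
wrist_force: [1.1, -0.6, 0.8]
gripper_width: 0.0684
```

send_rows:
  deltas:
    - [0,0,0,0]
    - [0,0,0,0]
    - [0,0,0,0]
    - [0,0,0,0]
    - [0,0,0,0]
    - [0,0,0,0]
    - [0,0,0,0]
    - [0,0,0,0]
    - [0,0,0,0]
    - [0,0,0,0]
  claw: 1

```text
time: 27.02
eef_pos: [0.5906, -0.1991, 0.0096]
eef_rot: [179.9, -0.1, 17.0]
wrist_force: [-0.9, 0.5, 8.5]
gripper_width: 0.0443
```

send_rows:
  deltas:
    - [0,0,-1,0]
    - [0,0,-2,0]
    - [0,0,-3,0]
    - [0,0,-3,0]
    - [0,0,-3,0]
    - [0,0,-3,0]
    - [0,0,0,0.1]
    - [0,0,0,0.1]
    - [0,0,0,0.1]
    - [0,-1.5,0,0]
    - [0,-3,0,0]
    - [0,-3,0,0]
    - [0,-3,0,0]
    - [0,-3,0,0]
    - [0,-3,0,0]
    - [0,-3,0,0]
    - [0,-3,0,0]
    - [0,-3,0,0]
    - [0,-3,0,0]
    - [0,-3,0,0]

```text
time: 28.68
eef_pos: [0.5906, 0.1178, 0.1591]
eef_rot: [-180.0, -0.0, -0.2]
wrist_force: [0.4, -0.4, -0.9]
gripper_width: 0.0441
```

send_rows:
  deltas:
    - [0,-3,0,0]
    - [0,-3,0,0]
    - [0,-1.5,0,0]
    - [0,-0.6,0,0]
    - [0.2,0,0,0]
    - [0,0,0,0]
    - [0,0,0,0]
    - [0,0,0,0]

```text
time: 29.35
eef_pos: [0.5935, 0.1949, 0.1583]
eef_rot: [180.0, -0.0, -0.3]
wrist_force: [-0.3, 0.5, -0.4]
gripper_width: 0.0445
```

```bash
python3 - <<'E'
from h import *
s=snap('wrist','w7');b=snap('scene','scene7');st=manip.read_state();print(st['eef_pos'],st['eef_rot'],st['gripper_width'])
im=np.hstack([s['img'],cv2.resize(b['img'][60:210,200:350],(384,384),interpolation=2)])
cv2.imwrite('pics/w7b.png',cv2.resize(im,(800,343))[:,:,::-1])
E
```

```text
[0.59342896 0.19562043 0.15826005] [ 1.79976723e+02  5.10614785e-03 -2.99467512e-01] 0.0442926747732767
```

View pics/w7b.png

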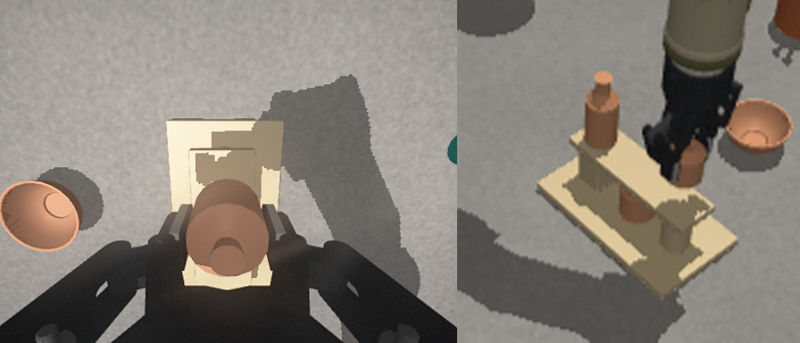

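The jar hangs upright over the round-post end (692,165 in the right panel), and the bottle is undisturbed. I lower it with a 3 mm y correction.

send_rows:
  deltas:
    - [0,-0.3,1,0]
    - [0,0,2,0]
    - [0,0,1.2,0]
    - [0,0,0.7,0]
    - [0,0,0.4,0]
    - [0,0,0.2,0]
    - [0,0,0,0]
    - [0,0,0,0]

```text
time: 30.12
eef_pos: [0.5936, 0.2002, 0.1035]
eef_rot: [-180.0, -0.0, -0.2]
wrist_force: [1.0, 0.7, 0.0]
gripper_width: 0.0441
```

send_rows:
  deltas:
    - [0,0,0.08,0]
    - [0,0,0,0]
    - [0,0,0,0]

```text
time: 30.37
eef_pos: [0.5934, 0.2003, 0.1028]
eef_rot: [-180.0, -0.0, -0.2]
wrist_force: [-0.7, -0.2, -1.2]
gripper_width: 0.0444
```

send_rows:
  deltas:
    - [0,0,0.08,0]
    - [0,0,0,0]
    - [0,0,0,0]

```text
time: 30.62
eef_pos: [0.5933, 0.2003, 0.1017]
eef_rot: [-180.0, -0.0, -0.2]
wrist_force: [-0.6, 0.0, 0.5]
gripper_width: 0.0446
```

send_rows:
  deltas:
    - [0,0,0.07,0]
    - [0,0,0,0]
    - [0,0,0,0]

```text
time: 30.87
eef_pos: [0.5933, 0.2003, 0.1016]
eef_rot: [-180.0, -0.0, -0.2]
wrist_force: [-0.9, -0.7, 6.6]
gripper_width: 0.0444
```

send_rows:
  deltas:
    - [0,0,0,0]
    - [0,0,0,0]
    - [0,0,0,0]
    - [0,0,0,0]
    - [0,0,0,0]
    - [0,0,0,0]
    - [0,0,0,0]
    - [0,0,0,0]
    - [0,0,0,0]
  claw: 0

```text
time: 31.62
eef_pos: [0.5933, 0.2002, 0.1008]
eef_rot: [-180.0, 0.0, -0.2]
wrist_force: [-0.5, -0.1, -0.0]
gripper_width: 0.0855
```

send_rows:
  deltas:
    - [0,0,-0.5,0]
    - [0,0,-1.5,0]
    - [0,0,-3,0]
    - [0,0,-3,0]
    - [0,0,-3,0]
    - [0,0,-3,0]
    - [0,3,0,0]
    - [0,3,0,0]
    - [0,3,0,0]
    - [0,3,0,0]
    - [0,3,0,0]
    - [0,3,0,0]
    - [0,3,0,0]
    - [0,3,0,0]
    - [0,3,0,0]
    - [0,3,0,0]
    - [0,3,0,0]
    - [0,0,0,0]
    - [0,0,0,0]

```text
time: 33.2
eef_pos: [0.5918, -0.1321, 0.2413]
eef_rot: [180.0, -0.0, -0.4]
wrist_force: [-0.1, 1.6, -1.0]
gripper_width: 0.0853
```

```bash
python3 - <<'E'
from h import *
from scipy.optimize import least_squares
a=snap('top','top8');b=snap('scene','scene8');print(manip.read_state()['eef_pos'])
for s,n in((a,'top'),(b,'scene')):
    for k,X in(('bottle',(.442,.1995)),('jar',(.592,.199))):
        h0=hull(s,cyl(*X,SH[k],.092)); m,c,t=blob(s,(0,70,40),(14,255,255),cen(h0))
        r=least_squares(lambda p:cen(hull(s,cyl(*p,SH[k],.092)))-c,X); print(n,k,t,r.x.round(4),cv2.contourArea(h0))
    h0=cen(hull(s,cyl(.529,.425,[(25,0),(48,42)]))); print('bowl',h0,blob(s,(0,70,40),(14,255,255),h0)[1])
im=np.hstack([cv2.resize(b['img'][60:210,200:350],(400,400),interpolation=2),cv2.resize(a['img'][140:290,120:270],(400,400),interpolation=2)])
cv2.imwrite('pics/f8.png',im[:,:,::-1])
E
```

```text
[ 0.59218529 -0.12902556  0.24099468]
top bottle [169 227  26  22 441] [0.4422 0.2008] 441.9688822233584
top jar [174 161  23  24 408] [0.5925 0.2004] 404.43023552489467
bowl [ 97.86157164 204.56197312] [ 99.37213254 204.02973662]
scene bottle [256  91  15  34 411] [0.4445 0.2006] 449.1557581589441
scene jar [291 133  17  22 301] [0.594  0.2018] 313.98540743999183
bowl [330.83962272 113.74316024] [331.1059246  114.65170557]
```

View pics/f8.png

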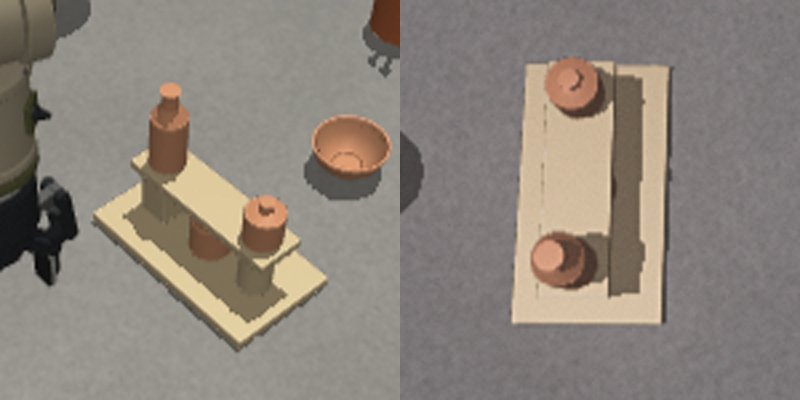

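The bottle measures about (0.443, 0.201) against the square post at (0.442, 0.200). The jar measures (0.593, 0.201) against the round post at (0.592, 0.1995). Everything is upright and the gripper is clear, so I let the arm settle and hand in.

send_rows:
  deltas:
    - [0,0,0,0]
    - [0,0,0,0]
    - [0,0,0,0]
    - [0,0,0,0]
    - [0,0,0,0]
    - [0,0,0,0]

```text
time: 33.8
eef_pos: [0.5922, -0.1295, 0.2409]
eef_rot: [180.0, 0.0, -0.2]
wrist_force: [0.3, 0.1, -0.2]
gripper_width: 0.0857
```

```bash
python3 -c "
from workcell import manip
print(manip.read_state()['wrist_force'],manip.sign_off())"
```

```text
the job is handed in; nothing more can be done
[ 0.28183548  0.12168135 -0.1979186 ] None
```

I loaded the batt and handed the job in at about 34 s of the 120 s allowed. The hand-in gives no verdict. The cup stands on the batt between the posts, the shelf lies across both post tops, the bottle is over the square post and the jar over the round post.

- **Bottle and jar:** in the last top and scene pictures both stood upright within about 3 mm of their post axes. The two cameras disagreed by about 2 mm, which is their calibration error.
- **Cup and shelf:** I checked these by eye only after release. The cup looked upright and midway, and the shelf straight and level. The arm let both go within about 3 mm of the measured batt centre.
- **Wrist camera:** it put the round post about 3 mm away from where the fixed cameras did, so I set the targets between the two.
- **Bystanders:** the bowl's image stayed within about 2 px of where its estimated position puts it. I did not re-measure the mug or the two look-alike jars, but no force reading suggested contact with them.
- **Robot:** the gripper was open, clear of everything and reading near-zero wrist force at hand-in. The highest wrist force in any reading was about 14 N.

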